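# Tip the two parts crates to find the stamped one and push it to the dispatch line

### The arm

A 6-joint arm with a two-finger parallel gripper is mounted at the origin on a cart in front of the work surface, level with it; the furniture and walls round the work are solid. World frame = base frame: x ahead of the robot, y to its left, z up, the work surface at z = 0. Lengths are in m, angles in rad, forces in N, time in s.
With the tool pointing down it reaches from about 0.3 to 0.875 m from the base axis. Payload 6.4 kg.
Tool frame: the origin (TCP) lies midway between the tips of the shut fingers; the grasp point (between the pads) lies 19 mm behind it; z points along the fingers, x is the direction in which the jaws open and shut, and the axes are right-handed (so a half turn about z gives the same grasp; the last joint's range is limited). The gripper opens to 85 mm and grips with 20 to 120 N. Pads are 22 mm wide; open, the fingers measure 114 mm over their backs; the gripper's body (76 mm by 85 mm) begins 54 mm behind the grasp point. The pads swing forward as they close: fully open they stand 13 mm farther back than shut.
Start: joints at [1.121, 0.181, 1.607, -0, 1.354, -0.206], TCP at [0.139, 0.558, 0.231] pointing down, gripper open.
Joint ranges: [-2.99, 2.99], [-0.89, 2.07], [0.3, 2.58], [-1.14, 4.28], [0, 2.63], [-3.12, 3.12]. Speed limits (rad/s): [2.57, 2.57, 3.01, 3.14, 3.14, 3.14].

### API

Orientations are given as a unit quaternion [x, y, z, w].
In Python, from rig import status, eyes, ctrl gives the robot as it stands.
- The arm moves only by the tool drive_tool, never from a script. Its argument "rows" is a list of rows, each a list of 3 entries, a list of its own where there are three numbers: the shift along the tool's x, y, z in mm, then the turn, a rotation vector about the tool's x, y, z in rad, then the finger opening in mm, from 0 to 85.4. In form: [[[x, y, z], [ax, ay, az], jaw], ...]. A call has 1 to 12 rows; each row shifts and turns the commanded pose from where the row before left it, along the tool's axes as they then stand; what a row does not reach is not made up. A row lasts 1/8 s, in which the tool goes at most 62.5 mm and 10.7 degrees, less where a joint would pass 70% of its speed; a pose out of reach is approached as far as the arm can. A call is refused whole if a number of a shift passes 62.5 or a number of a turn 0.188, either way. A call with a gripper value outside its range is refused whole. The fingers move at their own pace and stop on an object; "grip_force" is the grip in N (left out, the last holds). Time passes only in rows, so rows that do not move let the fingers close. It gives the time, the measured TCP pose, the force and the opening at its end, in the units of the state.
- status.sense(): the state, without advancing time (a new reading comes with each control period).
- eyes.camera(name): name is "side" or "top"; returns a dict with "img" (400x640x3 uint8, red, green, blue), "z_map" (400x640 float32, m along the optical axis (not along the pixel's ray), 0 where there is no reading), "fx", "fy", "cx", "cy" (pixels), "k1" (the pictures are not rectified: a ray, as slopes to the right and down, at radius r is drawn at 1 + k1 r^2 times it, then the intrinsics apply), "rvec" (rotation vector, rad) and "tvec" (3), from world to camera coordinates, as OpenCV has them. Camera axes: x right, y down, z forward; pixel columns grow to the right and rows downward; lengths in m; the calibration is good to about 2 mm. A picture is of the moment at which its call begins.
- ctrl.hand_in(): hands the job in, once; it reports no verdict.
Trained networks look in the newest picture that a camera, given by its name, has taken for a name from the list of things; names that differ only in an ending like _2 or _b are one class to them, and where a whole thing is asked for, a point or a joint stands for the part that bears it (a point fixed in the world has none). Each returns a list of dicts, best first, with "conf" (0 to 1); they miss things now and then, are a little off and sometimes report something else, mostly with a low value. They report only what shows in the picture. A call takes as long as a camera call.
- eyes.search_frame(camera, target): "centre" ([column, row] in pixels, amid what is visible of it).
- eyes.regions_of(camera, target): "region" (400x640 bool, what is visible of it) and "centre" ([column, row] in pixels, amid what is visible of it).
The state is a dict: "t": time; "joints": joint angles; "qvel": joint speeds; "effort": joint torques, N m; "ee_pos": TCP position; "ee_rot": TCP orientation; "ft_force": force on the tool from outside, world axes, zero at the start; "moment": the same for the moment, N m; "grip_width": opening from 0.0 (shut) to 1.0 (fully open).
Only numpy, scipy, OpenCV 4.12 (cv2) and the standard library are available. Lean on these libraries where they do the work, as an engineer would, in place of code of your own. Each camera call takes 0.05 s, during which the arm holds its last target. There are 200 camera calls.

### The job

One of the two parts crates by the fence is stamped underneath. With the fingertips push each crate's tall back board away from you to tip it up on its far edge to about seventy degrees so that its underside shows, the left crate first and then the right one, each let down gently onto its base again and never grasped, lifted off the bench or toppled. Then push the stamped crate along the fence until it stands centred across the white dispatch line, still square against the fence; leave the other crate in its place and do not disturb the loose things around.

Things in the scene. Friction and masses are not known exactly. Their poses are not given: they have to be found in the camera images.
- crate_1: plywood parts crate, one of two look-alikes: open tray, walls 45 mm high, 6 mm thick (inner faces of the sides at y = +-30, outer +-36 mm; front outer face at x = -58 mm); across its far side a tall back board, x = +52 to +58 mm, 120 mm high (top 12 mm a rail, x = +52 to +66). Origin: centre of the underside; x away from the robot, y left, z up. Its number says nothing of its place
- crate_2: plywood parts crate, one of two look-alikes: open tray, walls 45 mm high, 6 mm thick (inner faces of the sides at y = +-30, outer +-36 mm; front outer face at x = -58 mm); across its far side a tall back board, x = +52 to +58 mm, 120 mm high (top 12 mm a rail, x = +52 to +66). Origin: centre of the underside; x away from the robot, y left, z up. Its number says nothing of its place
- stamp (a point): centre of the stamp, a black ring of 62 mm outer diameter, 9 mm broad, with a 12 mm bar 68 mm long across it, on the middle of one crate's metal underside (at that crate's origin); the other crate's underside is bare metal. It is seen only while that crate is tipped; its axes are those of the crate
- heel_1 (a point): middle of the far lower edge of crate_1's metal base plate (x = +70 mm, z = 0 of the crate), on which it tips against the fence. The plate, 140 (x) x 72 (y) x 4 mm, is the tray's floor and juts 12 mm out in front and behind. Crate weight 0.3 to 0.55 kg, mostly in the plate: it falls back flat by itself from any tilt below about 78 degrees
- heel_2 (a point): middle of the far lower edge of crate_2's metal base plate (x = +70 mm, z = 0 of the crate), on which it tips against the fence. The plate, 140 (x) x 72 (y) x 4 mm, is the tray's floor and juts 12 mm out in front and behind. Crate weight 0.3 to 0.55 kg, mostly in the plate: it falls back flat by itself from any tilt below about 78 degrees
- fence: aluminium strip fixed on the worktop behind the crates, 12 mm high, 22 mm deep, 460 mm long, set askew so that its right end is farther from the robot; it stops the crates sliding as they are tipped. Origin: middle of the lower edge of the face towards the robot; x points away from the robot square to the strip, y to the left along it. Crates start 2 to 9 mm in front of it, 135 to 150 mm left and right of its middle
- dispatch_line: white line painted flat on the worktop, 24 mm wide, square to the fence and crossing it between the two crates, from 178 mm in front of the fence face to 74 mm behind it. Origin: where its centre line meets the fence face; x along the line away from the robot, y to the left along the fence
- beaker: small beaker, 53 mm wide, 68 mm high, loose, standing behind the fence near its middle; bystander. Origin: centre of its underside
- vial: glass vial with black cap, 22 mm wide, 49 mm high, loose, standing behind the fence near its middle; bystander. Origin: centre of its underside
- tape: roll of tape lying flat, 104 by 115 by 24 mm, loose, at the right front; bystander. Origin: centre of its underside
- bulb: rubber pipette bulb standing upright, 48 mm wide, 66 mm high, loose, to the right of the crates; bystander. Origin: centre of its underside

How it is judged:
On the way, in this order (a step that is already met when the one before it is completed fails the run):
1. the left crate is tipped up past 57 degrees (((y of crate_1 in the frame of fence above 0.08 m and angle between crate_1's own z axis and vertical above 1 rad) or (y of crate_2 in the frame of fence above 0.08 m and angle between crate_2's own z axis and vertical above 1 rad))), for 0.2 s.
2. the right crate is tipped up past 57 degrees, the left one flat again ((((y of crate_1 in the frame of fence below -0.08 m and angle between crate_1's own z axis and vertical above 1 rad) and angle between crate_2's own z axis and vertical below 0.08 rad) or ((y of crate_2 in the frame of fence below -0.08 m and angle between crate_2's own z axis and vertical above 1 rad) and angle between crate_1's own z axis and vertical below 0.08 rad))), for 0.2 s.
3. both crates stand flat again, the stamped one not yet on the line (angle between each of crate_1, crate_2's own z axis and vertical below 0.08 rad and (y of crate_1 in the frame of dispatch_line above 0.06 m or y of crate_1 in the frame of dispatch_line below -0.06 m)), for 0.1 s.
4. the stamped crate stands across the dispatch line (angle between each of crate_1, crate_2's own z axis and vertical below 0.08 rad and y of crate_1 in the frame of dispatch_line between -0.015 and 0.015 m and x of crate_1 in the frame of fence above -0.115 m and angle between the x axis of crate_1 and the x axis of fence, either way round below 0.3 rad), for 0.1 s.
At the end, for the whole second after the job is handed in: Both crates flat (0.08 rad) and at rest; the stamped one centred on the line within 15 mm, its far base edge within 45 mm of the fence, square within 0.3 rad; the other within 50 mm of its start; each bystander within 30 mm of its start (all of step 4 and linear speed of each of crate_1, crate_2 below 0.02 m/s and distance of crate_2 from where it was at the start of the episode below 0.05 m and distance of each of beaker, vial, tape, bulb from where it was at the start of the episode below 0.03 m); the robot touches nothing.
It fails at once if a crate is lifted off the bench: the far edge of its base more than 25 mm up (height (world z) of any of heel_1, heel_2 above 0.025 m).
It fails at once if a crate is toppled: tipped beyond 80 degrees (angle between any of crate_1, crate_2's own z axis and vertical above 1.4 rad).
It fails at once if a crate is let fall: it turns faster than 10 rad/s, as when dropped from about 28 degrees or more (angular speed of any of crate_1, crate_2 above 10 rad/s).
It fails at once if the crate without a stamp is pushed away: more than 100 mm from its start (tipping alone moves its middle about 70 mm) (distance of crate_2 from where it was at the start of the episode above 0.1 m).
It fails at once if a bystander is moved 30 mm or more (distance of any of beaker, vial, tape, bulb from where it was at the start of the episode above 0.03 m).
It also fails if it takes over 72 s, if anything falls off the work surface, if the arm or the gripper's body presses on something with over 40 N, if the wrist force passes 120 N, or if a joint passes its speed limit or range.

## Working session

There is one attempt and no reset: what is moved stays moved. The work goes in short steps, Python scripts to look and compute and a tool call to move; the robot and the scene stay as the last step left them, time stands still between calls to the robot, and variables do not carry over. Pictures are saved under pics/ and viewed, about 8 in all and at most 12, crops included, and the job is handed in when it is done.

Besides the shell and the picture viewer there is one more tool, called after ">>>" as a command line: name --argument value ..., lists and objects as JSON in quotes. drive_tool: Moves the arm, as the interface text tells. Its arguments: {"type":"object","properties":{"rows":{"type":"array","items":{"type":"array"}},"grip_force":{"type":"number"}},"required":["rows"]}

```bash
ls; mkdir -p pics; python3 - <<'E'
from rig import status,eyes,ctrl
import cv2
print(status.sense())
for n in("top","side"):
    d=eyes.camera(n); cv2.imwrite(f"pics/{n}0.png",d["img"][:,:,::-1])
    print(n,{k:d[k] for k in("fx","fy","cx","cy","k1","rvec","tvec")})
E
```

```text
pics
{'t': 0.0, 'joints': array([ 1.12068693e+00,  1.81560820e-01,  1.60800682e+00, -1.36701489e-05,
        1.35382269e+00, -2.06276758e-01]), 'qvel': array([-0.00033469,  0.00038077,  0.00015388,  0.00025254, -0.00083196,
        0.0011341 ]), 'effort': array([-1.69605726e-03, -4.44875085e+01, -3.51335835e+01, -2.90816679e-04,
        9.10720060e-03, -1.52986172e-05]), 'ee_pos': array([0.13854326, 0.55748121, 0.23037362]), 'ee_rot': array([ 7.87851441e-01,  6.15864676e-01, -8.03574941e-04,  4.02774235e-04]), 'ft_force': array([ 0.60640903, -0.06446639,  0.43663267]), 'moment': array([-0.02258172, -0.0259317 , -0.01432856]), 'grip_width': 0.998535424348377}
top {'fx': 454.85199482279864, 'fy': 454.85199482279864, 'cx': 314.1594763588263, 'cy': 198.83539985535978, 'k1': -0.07004631919374071, 'rvec': array([ 2.12794683, -2.17962679,  0.04518695]), 'tvec': array([-0.02913279,  0.53165192,  0.95503609])}
side {'fx': 492.7999735767917, 'fy': 492.7999735767917, 'cx': 323.08427140372095, 'cy': 192.43358136098297, 'k1': -0.12974380915945832, 'rvec': array([ 2.11336332,  0.1661961 , -0.08224236]), 'tvec': array([-0.50533611, -0.02648117,  1.15501806])}
```

View pics/top0.png

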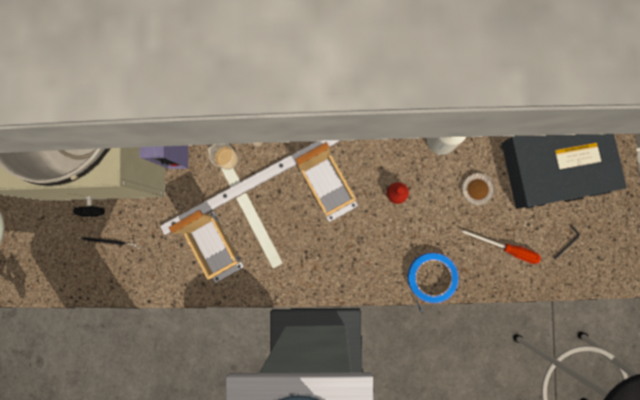

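View pics/side0.png

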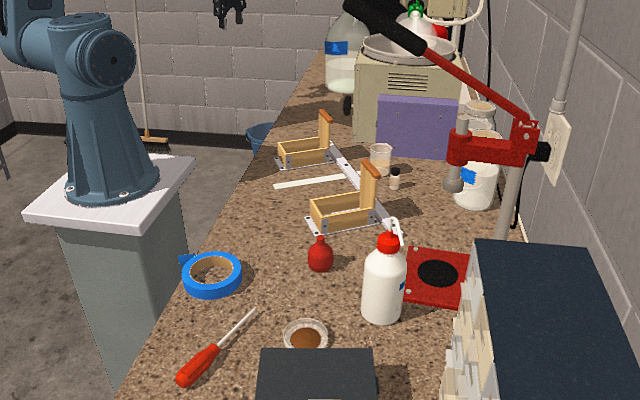

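```bash
cat > h.py <<'E'
import numpy as np,cv2
from scipy.spatial.transform import Rotation as Ro
from rig import status,eyes,ctrl
def cam(n):
    d=eyes.camera(n); d["R"]=cv2.Rodrigues(d["rvec"])[0]
    d["K"]=np.array([[d["fx"],0,d["cx"]],[0,d["fy"],d["cy"]],[0,0,1.]]); d["D"]=np.array([d["k1"],0,0,0,0.]); return d
def rays(d,uv): # slopes
    return cv2.undistortPoints(np.array(uv,float).reshape(-1,1,2),d["K"],d["D"]).reshape(-1,2)
def pts(d,mask):
    v,u=np.nonzero(mask&(d["z_map"]>0)); z=d["z_map"][v,u]; s=rays(d,np.c_[u,v])
    return (np.c_[s*z[:,None],z]-d["tvec"])@d["R"]
def plane(d,uv,h=0):
    s=rays(d,uv); r=np.c_[s,np.ones(len(s))]@d["R"]; c=-d["R"].T@d["tvec"]
    return c+r*((h-c[2])/r[:,2])[:,None]
def proj(d,X): return cv2.projectPoints(np.array(X,float).reshape(-1,1,3),d["rvec"],d["tvec"],d["K"],d["D"])[0].reshape(-1,2)
E
python3 - <<'E'
from h import *
np.set_printoptions(precision=4,suppress=True)
for n in("top","side"):
    d=cam(n); print(n,"campos",-d["R"].T@d["tvec"])
    for t in("crate_1","fence","dispatch_line","beaker","vial","tape","bulb"):
        for r in eyes.regions_of(n,t):
            if r["conf"]<.3: continue
            P=pts(d,r["region"]); P=P
            if t=="crate_1":
                m=(P[:,2]>.1); B=P[m]
                print(t,r["conf"],"all",P.mean(0),"rail",len(B),B.mean(0) if len(B) else 0, P.min(0),P.max(0))
                L=P[P[:,2]<.06]; 
                b=cv2.minAreaRect(L[:,:2].astype(np.float32)); print("   low rect",b)
            else:
                b=cv2.minAreaRect(P[:,:2].astype(np.float32)); print(t,round(r["conf"],2),np.median(P,0),b,P[:,2].max())
E
```

```text
top campos [ 0.4442 -0.086   0.9955]
crate_1 0.88 all [0.4375 0.1849 0.0321] rail 313 [0.4848 0.2069 0.1185] [ 0.3573  0.1169 -0.0013] [0.5112 0.2727 0.1261]
   low rect ((0.4365302324295044, 0.19386588037014008), (0.15843182802200317, 0.09445399045944214), 28.106609344482422)
crate_1 0.81 all [ 0.5664 -0.0701  0.0313] rail 312 [ 0.6121 -0.045   0.1184] [ 0.4852 -0.1345 -0.0015] [ 0.6333 -0.0091  0.1249]
   low rect ((0.5606855154037476, -0.07430049777030945), (0.1371588408946991, 0.07821248471736908), 27.890405654907227)
fence 0.75 [0.5696 0.1013 0.0129] ((0.5629604458808899, 0.10332277417182922), (0.17494982481002808, 0.40775227546691895), 3.965935468673706) 0.7965693400134691
fence 0.43 [ 0.3592 -0.2852  0.0238] ((0.35923171043395996, -0.28811129927635193), (0.10325317084789276, 0.10061953216791153), 89.377197265625) 0.02915461974274457
dispatch_line 0.56 [0.4828 0.0902 0.0016] ((0.49944841861724854, 0.09774471819400787), (0.2449856996536255, 0.0265587717294693), 26.907535552978516) 0.013692278937248756
beaker 0.6 [0.6274 0.1529 0.031 ] ((0.5580604076385498, 0.0760376900434494), (
[... 1207 characters left out ...]
6629915833473), 27.512258529663086) 0.0038120134088133065
beaker 0.89 [0.6295 0.1308 0.0515] ((0.6277288794517517, 0.1816113144159317), (0.12363679707050323, 0.0483492948114872), 88.3823013305664) 0.0709707891347604
vial 0.52 [0.663  0.074  0.0258] ((0.6622999906539917, 0.0784146711230278), (0.019751768559217453, 0.02153404802083969), 51.2025260925293) 0.04990382342565694
tape 0.79 [ 0.3576 -0.2972  0.0218] ((0.26740095019340515, -0.12614226341247559), (0.10289457440376282, 0.48713526129722595), 28.721269607543945) 0.02821388194203016
tape 0.62 [0.4481 0.1727 0.0322] ((0.41802453994750977, 0.2788826525211334), (0.15087775886058807, 0.31620389223098755), 8.434576034545898) 0.12269651435507503
```

```bash
python3 - <<'E'
from h import *
np.set_printoptions(precision=4,suppress=True)
for n in("top","side"):
    d=cam(n)
    for t in("crate_1","fence","dispatch_line"):
        for r in eyes.regions_of(n,t)[:2 if t=="crate_1" else 1]:
            P=pts(d,r["region"]);z=P[:,2]
            if t=="crate_1":
                B=P[(z>.112)&(z<.126)]
                w=B[:,:2]-np.median(B[:,:2],0);B=B[np.hypot(*w.T)<.06]
            elif t=="fence": B=P[(z>.007)&(z<.018)]
            else: B=P[(z<.006)]
            c,s,a=cv2.minAreaRect(B[:,:2].astype(np.float32)); w=B[:,:2]-B[:,:2].mean(0)
            v=np.linalg.svd(w,full_matrices=False)[2][0]
            print(n,t,len(B),c,s,a,"pca ang",np.degrees(np.arctan2(v[1],v[0])),"mid",B.mean(0))
    P=pts(d,d["z_map"]>0); 
    for lo in np.arange(.2,.9,.1):
        m=(P[:,2]>lo)&(P[:,2]<lo+.1)&(abs(P[:,1]-.05)<.4)&(P[:,0]>.35)
        if m.sum()>20: print("obst",n,round(lo,1),m.sum(),P[m].min(0),P[m].max(0))
E
```

```text
top crate_1 270 (0.4856327772140503, 0.20875868201255798) (0.014486917294561863, 0.0718737244606018) 29.21390724182129 pca ang 119.47288573622176 mid [0.4853 0.2076 0.1204]
top crate_1 276 (0.6133551597595215, -0.04465808719396591) (0.01486766804009676, 0.0720079094171524) 28.452760696411133 pca ang 117.79831150491717 mid [ 0.6127 -0.0447  0.1201]
top fence 1492 (0.5694701671600342, 0.1046709418296814) (0.02335219271481037, 0.43252643942832947) 26.88025665283203 pca ang 116.66833358610978 mid [0.5663 0.1122 0.013 ]
top dispatch_line 943 (0.49882060289382935, 0.09816821664571762) (0.2433040589094162, 0.025070559233427048) 27.69022560119629 pca ang -152.79173683712096 mid [0.4882 0.0924 0.0016]
obst top 0.2 2482 [0.543  0.2889 0.2   ] [0.6166 0.4499 0.2573]
obst top 0.7 1894 [ 0.4878 -0.224   0.7925] [0.489  0.0745 0.8   ]
obst top 0.8 88408 [ 0.4877 -0.2203  0.8   ] [0.5417 0.0686 0.8388]
side crate_1 122 (0.6134167313575745, -0.051298826932907104) (0.011688497848808765, 0.062408946454524994) 28.76052474975586 pca ang -59.7223143672851 mid [ 0.6144 -0.0556  0.1178]
side crate_1 92 (0.4874298572540283, 0.20278283953666687) (0.015405375510454178, 0.06799057871103287) 26.897974014282227 pca ang -60.63177290611611 mid [0.4876 0.1988 0.1183]
side fence 599 (0.581573486328125, 0.07636715471744537) (0.024044480174779892, 0.42626404762268066) 26.481386184692383 pca ang -63.68071067649429 mid [0.5815 0.0728 0.0116]
side dispatch_line 17 (0.6625887751579285, 0.0732252299785614) (0.009435022249817848, 0.018834054470062256) 87.59102630615234 pca ang -4.218199673608656 mid [0.662  0.0733 0.0032]
obst side 0.2 13582 [ 0.5424 -0.3499  0.2   ] [0.9454 0.4499 0.3   ]
obst side 0.3 10634 [ 0.6513 -0.35    0.3   ] [0.945  0.4499 0.4   ]
obst side 0.4 6951 [ 0.5666 -0.3299  0.4   ] [0.9455 0.3096 0.4995]
```

```bash
python3 - <<'E'
from h import *
np.set_printoptions(precision=3,suppress=True)
d=cam("top");e=cam("side")
P=np.r_[pts(d,d["z_map"]>0),pts(e,e["z_map"]>0)]
m=(P[:,2]>.1)&(P[:,2]<.5)&(P[:,1]>.13)&(P[:,1]<.5)&(P[:,0]>.53)&(P[:,0]<.8)
P=P[m]
for lo in(.1,.15,.2,.3,.4):
    Q=P[(P[:,2]>lo)&(P[:,2]<lo+(.05 if lo<.2 else .1))]
    for x0 in np.arange(.53,.8,.03):
        q=Q[(Q[:,0]>=x0)&(Q[:,0]<x0+.03)]
        if len(q)>5: print(lo,round(x0,2),len(q),"ymin",np.sort(q[:,1])[:6:2],"zmax",q[:,2].max())
E
```

```text
0.1 0.53 468 ymin [0.282 0.283 0.285] zmax 0.14990777761345558
0.1 0.56 422 ymin [0.286 0.286 0.286] zmax 0.14997668130503602
0.1 0.59 988 ymin [0.233 0.235 0.236] zmax 0.1499837134765074
0.1 0.62 626 ymin [0.234 0.236 0.236] zmax 0.14994380543052133
0.1 0.65 239 ymin [0.233 0.233 0.235] zmax 0.1499988599217768
0.1 0.68 239 ymin [0.234 0.234 0.235] zmax 0.14996889960369544
0.1 0.71 236 ymin [0.235 0.236 0.236] zmax 0.14995250166810514
0.1 0.74 236 ymin [0.234 0.234 0.235] zmax 0.14987942260692202
0.1 0.77 237 ymin [0.234 0.235 0.236] zmax 0.14996180205433476
0.15 0.53 481 ymin [0.284 0.285 0.285] zmax 0.19989143352196617
0.15 0.56 563 ymin [0.283 0.284 0.285] zmax 0.19992736246084972
0.15 0.59 676 ymin [0.238 0.24  0.241] zmax 0.1999931895079055
0.15 0.62 445 ymin [0.237 0.239 0.24 ] zmax 0.19996132154310178
0.15 0.65 304 ymin [0.234 0.236 0.24 ] zmax 0.1999919593060219
0.15 0.68 308 ymin [0.235 0.237 0.239] zmax 0.19995504857776228
0.15 0.71 313 ymin [0.237 0.238 0.238] zmax 0.19980838864890246
0.15 0.74 317 ymin [0.233 0.236 0.237] zmax 0.19980950306270173
0.15 0.77 326 ymin [0.235 0.238 0.238] zmax 0.19986366769179878
0.2 0.53 1552 ymin [0.285 0.286 0.286] zmax 0.2585817941052002
0.2 0.56 1766 ymin [0.285 0.286 0.286] zmax 0.2571502404813811
0.2 0.59 787 ymin [0.285 0.287 0.287] zmax 0.25825693200014715
0.2 0.62 341 ymin [0.284 0.285 0.285] zmax 0.2985903619824456
0.2 0.65 372 ymin [0.284 0.285 0.286] zmax 0.2999300099990522
0.2 0.68 376 ymin [0.282 0.283 0.285] zmax 0.29960906751477473
0.2 0.71 442 ymin [0.283 0.283 0.284] zmax 0.2999495934226459
0.2 0.74 323 ymin [0.285 0.285 0.286] zmax 0.28718336391915805
0.2 0.77 304 ymin [0.283 0.286 0.288] zmax 0.25459991656614117
0.3 0.65 62 ymin [0.414 0.421 0.424] zmax 0.3123026968351517
0.3 0.68 96 ymin [0.416 0.417 0.419] zmax 0.3143295389418775
0.3 0.71 24 ymin [0.428 0.433 0.435] zmax 0.310363916532494
```

```bash
python3 - <<'E'
from h import *
np.set_printoptions(precision=3,suppress=True)
d=cam("top");e=cam("side")
P=np.r_[pts(d,d["z_map"]>0),pts(e,e["z_map"]>0)]
n=np.array([.891,.454]);t=np.array([-.454,.891])
u=P[:,:2]@n-.543; v=P[:,:2]@t+.0374
m=(abs(v)<.06)&(u>.0)&(u<.25)&(P[:,2]<.3)
for z0 in(.015,.03,.045,.06,.08,.1,.15,.2):
  for v0 in(-.06,-.03,0,.03):
    k=m&(P[:,2]>z0)&(P[:,2]<z0+.02)&(v>=v0)&(v<v0+.03)
    if k.sum()>3: print(z0,v0,k.sum(),"u min",np.sort(u[k])[:5])
w=e["img"].copy(); 
def box(u0,v0): 
    a=np.radians(70);o=[]
    for vv in(-.036,.036):
        for (x,z) in((-.004,.12),(-.018,.12),(-.14,0),(0,0)):
            uu=x*np.cos(a)+z*np.sin(a);zz=-x*np.sin(a)+z*np.cos(a)
            q=(.543+uu)*n+(vv-.0374)*t;o.append([*q,zz])
    return o
for c,nm in((d,"top"),(e,"side")):
    im=c["img"][:,:,::-1].copy()
    for p in proj(c,box(0,0)): cv2.circle(im,tuple(int(x) for x in p),1,(0,255,0),-1)
    im=im[110:290,100:360] if nm=="top" else im[60:240,240:500]
    cv2.imwrite(f"pics/{nm}1.png",cv2.resize(im,None,fx=1.5,fy=1.5) if 0 else cv2.resize(im,(780,540),interpolation=cv2.INTER_CUBIC))
a,b=cv2.imread("pics/top1.png"),cv2.imread("pics/side1.png")
cv2.imwrite("pics/c1.png",cv2.resize(np.vstack([a,b]),(433,600),interpolation=cv2.INTER_AREA))
E
```

```text
0.015 -0.06 146 u min [0.003 0.003 0.004 0.004 0.005]
0.015 -0.03 67 u min [0.001 0.002 0.004 0.004 0.004]
0.015 0 106 u min [0.013 0.014 0.015 0.016 0.017]
0.015 0.03 184 u min [0.013 0.014 0.014 0.016 0.019]
0.03 -0.06 207 u min [0.112 0.114 0.114 0.116 0.117]
0.03 -0.03 53 u min [0.108 0.108 0.108 0.109 0.109]
0.03 0 94 u min [0.103 0.107 0.108 0.11  0.11 ]
0.03 0.03 191 u min [0.075 0.076 0.076 0.076 0.076]
0.045 -0.06 238 u min [0.108 0.108 0.113 0.115 0.117]
0.045 -0.03 55 u min [0.106 0.107 0.108 0.108 0.109]
0.045 0 102 u min [0.099 0.102 0.103 0.105 0.108]
0.045 0.03 188 u min [0.072 0.074 0.074 0.075 0.075]
0.06 -0.06 233 u min [0.113 0.113 0.114 0.115 0.117]
0.06 -0.03 58 u min [0.108 0.108 0.109 0.109 0.109]
0.06 0 110 u min [0.099 0.102 0.106 0.108 0.11 ]
0.06 0.03 201 u min [0.072 0.072 0.072 0.072 0.073]
0.08 -0.06 232 u min [0.112 0.114 0.114 0.115 0.115]
0.08 -0.03 93 u min [0.107 0.107 0.108 0.108 0.109]
0.08 0 125 u min [0.106 0.108 0.108 0.11  0.111]
0.08 0.03 210 u min [0.071 0.071 0.072 0.074 0.074]
0.1 -0.06 234 u min [0.112 0.112 0.115 0.116 0.117]
0.1 -0.03 70 u min [0.107 0.108 0.108 0.109 0.109]
0.1 0 115 u min [0.106 0.108 0.108 0.108 0.11 ]
0.1 0.03 216 u min [0.073 0.073 0.073 0.074 0.074]
0.15 -0.06 243 u min [0.119 0.12  0.122 0.123 0.124]
0.15 -0.03 488 u min [0.107 0.109 0.11  0.11  0.11 ]
0.15 0 389 u min [0.105 0.105 0.108 0.11  0.11 ]
0.15 0.03 246 u min [0.071 0.072 0.073 0.073 0.074]
0.2 -0.06 82 u min [0.214 0.217 0.219 0.221 0.222]
0.2 -0.03 206 u min [0.166 0.167 0.167 0.168 0.168]
0.2 0 290 u min [0.105 0.106 0.107 0.107 0.107]
0.2 0.03 267 u min [0.072 0.072 0.072 0.072 0.073]
```

View pics/c1.png

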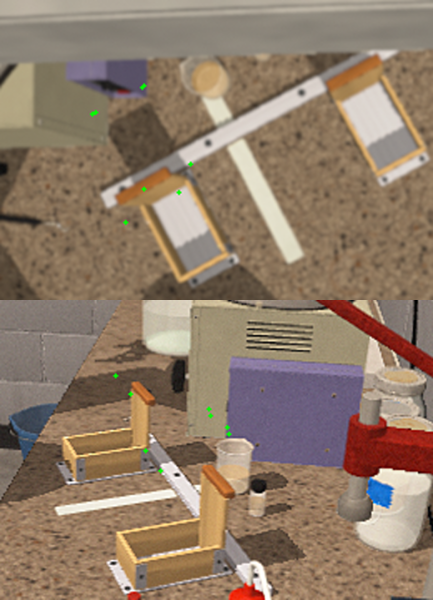

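>>> drive_tool --rows '[[[0,0,0],[0,0,-0.18],0],[[0,0,0],[0,0,-0.18],0],[[0,0,0],[0,0,-0.18],0],[[0,0,0],[0,0,-0.175],0],[[-58,11,0],[0,0,0],0],[[-58,12,0],[0,0,0],0],[[-58,12,0],[0,0,0],0],[[-58,12,0],[0,0,0],0],[[-58,12,0],[0,0,0],0],[[-58,11,0],[0,0,0],0],[[-58,11,0],[0,0,0],0],[[0,0,0],[0,0,0],0]]'

```text
t: 3.0
ee_pos: [0.3976, 0.23, 0.2316]
ee_rot: [0.525, 0.851, 0.0, 0.001]
ft_force: [0.6, 0.3, -0.6]
grip_width: -0.002
```

```bash
cat >> h.py <<'E'
A=np.radians(27.);N=np.array([np.cos(A),np.sin(A)]);T=np.array([-N[1],N[0]])
def uv(p): p=np.array(p); return np.array([*(np.c_[p[...,:2]@N-.543,p[...,:2]@T+.0374].T),p[...,2]]).T
def tool():
    s=status.sense(); M=Ro.from_quat(s["ee_rot"]).as_matrix()
    p=s["ee_pos"]; print("t",round(s["t"],2),"uvz mm",np.round(1000*np.ravel(uv(p[None]))),"yaw y",np.degrees(np.arctan2(M[1,1],M[0,1])).round(1),"z",M[:,2].round(3),"F",np.round(s["ft_force"],1),"g",round(s["grip_width"],2))
def rails(n="top"):
    d=cam(n)
    for r in eyes.regions_of(n,"crate_1")[:2]:
        P=pts(d,r["region"]);z=P[:,2];B=P[(z>.112)&(z<.126)]
        if len(B)<40: print("no rail",len(B));continue
        B=B[np.hypot(*(B[:,:2]-np.median(B[:,:2],0)).T)<.06]
        c,s,a=cv2.minAreaRect(B[:,:2].astype(np.float32)); print(n,"rail uv mm",np.round(1000*uv(np.array([[*c,.12]])))[0],np.round(s,3),"ang",round(a,1))
    return d
E
python3 -c "
from h import *
tool();rails()"
```

```text
t 3.0 uvz mm [-84.  62. 232.] yaw y 26.6 z [ 0.001 -0.001 -1.   ] F [ 0.6  0.3 -0.6] g -0.0
top rail uv mm [ -17. -280.  120.] [0.014 0.068] ang 27.9
top rail uv mm [-15.   3. 120.] [0.015 0.072] ang 28.7
```

>>> drive_tool --rows '[[[0,0,54],[0,0,0],0],[[0,0,54],[0,0,0],0],[[0,0,54],[0,0,0],0],[[0,0,52],[0,0,0],0],[[-5,0,0],[0,0,0],0],[[-5,0,0],[0,0,0],0],[[-5,0,0],[0,0,0],0],[[-5,0,0],[0,0,0],0],[[-5,0,0],[0,0,0],0],[[-5,0,0],[0,0,0],0],[[-5,0,0],[0,0,0],0],[[0,0,0],[0,0,0],0]]'

```text
t: 4.6
ee_pos: [0.4114, 0.2011, 0.0171]
ee_rot: [0.523, 0.853, -0.0, 0.0]
ft_force: [-1.3, -0.5, 0.4]
grip_width: 0.003
```

```bash
python3 -c "
from h import *
tool();rails();rails('side')"
```

```text
t 4.6 uvz mm [-85.  30.  17.] yaw y 27.0 z [-0.    -0.001 -1.   ] F [-1.3 -0.5  0.4] g 0.0
top rail uv mm [-30. -11. 120.] [0.069 0.066] ang 4.4
top rail uv mm [ -17. -281.  120.] [0.015 0.072] ang 28.6
side rail uv mm [ -18. -284.  120.] [0.014 0.071] ang 28.7
side rail uv mm [-17. -22. 120.] [0.014 0.072] ang 30.9
```

>>> drive_tool --rows '[[[-4,0,0],[0,0,0],0],[[15,0,0],[0,0,0],0],[[0,0,-60],[0,0,0],0],[[0,0,-60],[0,0,0],0],[[0,0,-23],[0,0,0],0],[[-39,18,0],[0,0,0],0],[[-38,17,0],[0,0,0],0],[[0,0,50],[0,0,0],0],[[0,0,30],[0,0,0],0],[[0,0,0],[0,0,0],0]]'

```text
t: 6.05
ee_pos: [0.4697, 0.1592, 0.078]
ee_rot: [0.522, 0.853, -0.002, -0.002]
ft_force: [-0.1, 1.1, 0.6]
grip_width: -0.005
```

```bash
python3 -c "
from h import *
tool();rails();d=rails('side')
P=uv(pts(d,d['z_map']>0)); 
for r in eyes.regions_of('side','crate_1')[:2]:
    Q=uv(pts(d,r['region'])); print(np.percentile(Q,[2,50,98],axis=0).round(3).tolist())
a=d['img'][60:240,240:500,::-1];b=cam('top')['img'][110:290,100:360,::-1]
cv2.imwrite('pics/c2.png',cv2.resize(np.hstack([a,b]),(800,277),interpolation=cv2.INTER_CUBIC))"
```

```text
t 6.05 uvz mm [-52. -34.  78.] yaw y 27.0 z [-0.006 -0.001 -1.   ] F [-0.1  1.1  0.6] g -0.01
top rail uv mm [ -17. -280.  120.] [0.014 0.068] ang 26.9
no rail 35
side rail uv mm [-17. -39. 120.] [0.013 0.039] ang 29.5
side rail uv mm [ -18. -285.  120.] [0.014 0.067] ang 27.8
[[-0.14, -0.065, 0.002], [-0.067, -0.051, 0.031], [-0.014, 0.011, 0.117]]
[[-0.143, -0.321, 0.002], [-0.065, -0.294, 0.032], [-0.017, -0.249, 0.119]]
```

View pics/c2.png

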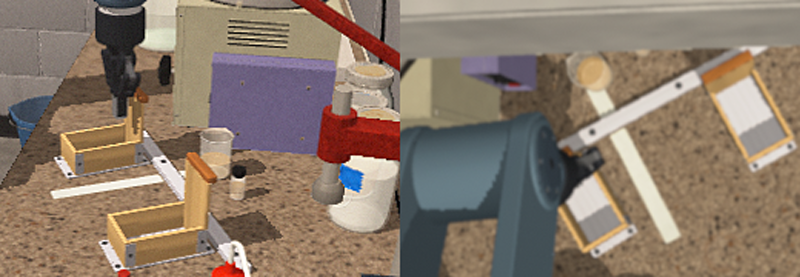

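```bash
python3 -c "
from h import *
d=cam('side');e=cam('top')
P=uv(np.r_[pts(d,d['z_map']>0),pts(e,e['z_map']>0)]);P=P-[-.052,-.034,.078]
for z in np.arange(.06,.5,.04):
    k=(P[:,2]>z)&(P[:,2]<z+.04)&(abs(P[:,0])<.2)&(abs(P[:,1])<.12)&(P[:,0]<.08)
    if k.sum()>5: print(round(z,2),k.sum(),P[k].min(0).round(3),P[k].max(0).round(3))
"
```

```text
0.06 494 [-0.016 -0.066  0.06 ] [0.023 0.058 0.1  ]
0.1 495 [-0.034 -0.06   0.1  ] [0.033 0.028 0.14 ]
0.14 846 [-0.035 -0.044  0.14 ] [0.037 0.024 0.18 ]
0.18 590 [-0.038 -0.046  0.18 ] [0.04  0.018 0.22 ]
0.22 627 [-0.036 -0.044  0.22 ] [0.034 0.01  0.26 ]
0.26 630 [-0.063 -0.071  0.26 ] [0.039 0.057 0.3  ]
0.3 2241 [-0.119 -0.076  0.3  ] [0.066 0.08  0.34 ]
0.34 7125 [-0.168 -0.071  0.34 ] [0.065 0.081 0.38 ]
0.38 3859 [-0.182 -0.053  0.38 ] [0.019 0.081 0.42 ]
0.42 5653 [-0.2   -0.026  0.42 ] [-0.043  0.112  0.46 ]
0.46 4683 [-0.196  0.014  0.46 ] [-0.103  0.114  0.5  ]
```

>>> drive_tool --rows '[[[0,8,0],[0,0,0],0],[[0,5,0],[0,0,0],0],[[0,5,0],[0,0,0],0],[[0,5,0],[0,0,0],0],[[0,8,-1.5],[0,0,0],0],[[0,8.5,-0.5],[0,0,0],0],[[0,8.5,0.3],[0,0,0],0],[[0,8,1],[0,0,0],0],[[0,8,2],[0,0,0],0],[[0,8,3],[0,0,0],0],[[0,0,0],[0,0,0],0]]'

```text
t: 7.82
ee_pos: [0.5374, 0.1918, 0.0761]
ee_rot: [0.522, 0.853, 0.0, 0.0]
ft_force: [-2.4, -2.3, 1.7]
grip_width: -0.002
```

```bash
cat >> h.py <<'E'
def tilt(v0,n="side"):
    d=cam(n)
    for r in eyes.regions_of(n,"crate_1")[:2]:
        Q=uv(pts(d,r["region"])); c=np.median(Q,0)
        if abs(c[1]-v0)>.06: continue
        Q=Q[abs(Q[:,1]-v0)<.05]
        print("crate pts u",np.percentile(Q[:,0],[2,98]).round(3),"z",np.percentile(Q[:,2],[2,98]).round(3),"v",np.percentile(Q[:,1],[2,98]).round(3),len(Q))
    print("stamp",[(r["conf"],r["centre"]) for r in eyes.search_frame(n,"stamp")])
    return d
E
python3 -c "
from h import *
tool();tilt(-.025)"
```

```text
t 7.83 uvz mm [ 23. -36.  76.] yaw y 27.0 z [ 0.001  0.    -1.   ] F [-2.4 -2.3  1.7] g -0.0
crate pts u [-0.108  0.05 ] z [0.013 0.109] v [-0.059  0.014] 1617
stamp [(0.58, [320.9, 140.5])]
```

>>> drive_tool --rows '[[[0,7.5,3.5],[0,0,0],0],[[0,7,4.5],[0,0,0],0],[[0,6.5,5],[0,0,0],0],[[0,6,6],[0,0,0],0],[[0,3,3],[0,0,0],0],[[0,0,0],[0,0,0],0]]'

```text
t: 8.72
ee_pos: [0.5634, 0.2054, 0.0537]
ee_rot: [0.522, 0.853, 0.0, -0.0]
ft_force: [-1.0, -1.0, 0.1]
grip_width: -0.001
```

```bash
python3 -c "
from h import *
tool();d=tilt(-.025)
cv2.imwrite('pics/c3.png',cv2.resize(d['img'][50:210,250:450,::-1],(800,600),interpolation=cv2.INTER_CUBIC))"
```

```text
t 8.72 uvz mm [ 52. -35.  54.] yaw y 27.0 z [-0.  0. -1.] F [-1.  -1.   0.1] g -0.0
crate pts u [-0.062  0.089] z [0.021 0.131] v [-0.059  0.009] 1400
stamp [(0.7, [332.2, 138.1]), (0.61, [347.6, 208.3]), (0.18, [206.6, 265.9])]
```

View pics/c3.png

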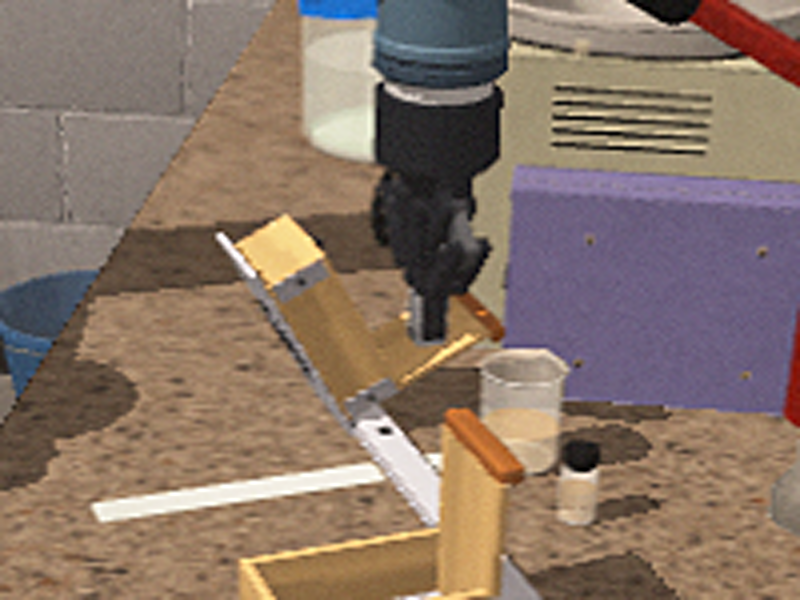

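>>> drive_tool --rows '[[[0,2,2],[0,0,0],0],[[0,1.5,2.3],[0,0,0],0],[[0,1,1.5],[0,0,0],0],[[0,0,0],[0,0,0],0]]'

```text
t: 9.38
ee_pos: [0.5676, 0.2074, 0.0482]
ee_rot: [0.523, 0.853, 0.0, 0.0]
ft_force: [-0.3, 0.5, 1.9]
grip_width: 0.003
```

```bash
python3 -c "
from h import *
tool();d=tilt(-.025)
cv2.imwrite('pics/c4.png',cv2.resize(d['img'][95:175,290:390,::-1],(800,600),interpolation=cv2.INTER_CUBIC))"
```

```text
t 9.38 uvz mm [ 57. -35.  48.] yaw y 27.0 z [ 0.001  0.    -1.   ] F [-0.3  0.5  1.9] g 0.0
stamp [(0.67, [331.6, 137.4])]
```

View pics/c4.png

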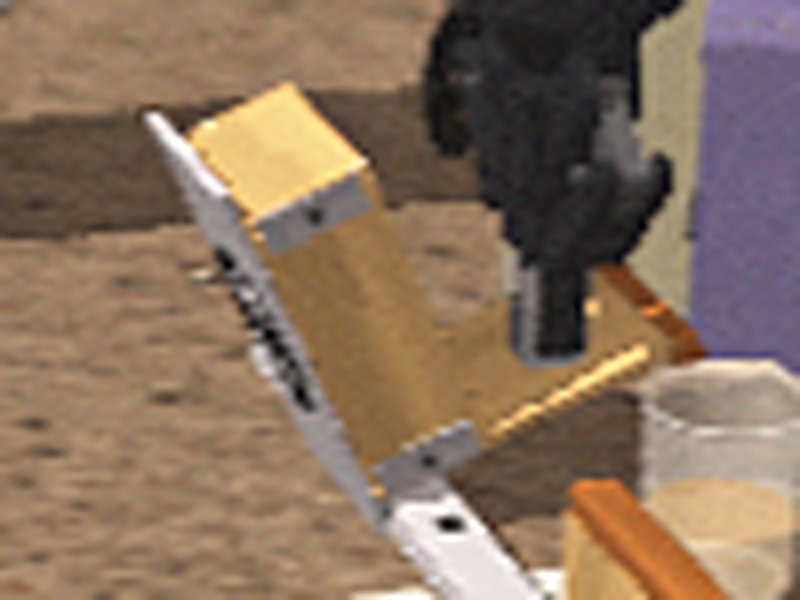

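>>> drive_tool --rows '[[[0,-1,-1.5],[0,0,0],0],[[0,-1.5,-2.3],[0,0,0],0],[[0,-2,-2],[0,0,0],0],[[0,-3,-3],[0,0,0],0],[[0,-6,-6],[0,0,0],0],[[0,-6.5,-5],[0,0,0],0],[[0,-7,-4.5],[0,0,0],0],[[0,-7.5,-3.5],[0,0,0],0],[[0,-8,-3],[0,0,0],0],[[0,-8,-2],[0,0,0],0],[[0,0,0],[0,0,0],0]]'

```text
t: 10.9
ee_pos: [0.5213, 0.184, 0.081]
ee_rot: [0.523, 0.853, -0.0, -0.0]
ft_force: [-1.8, -1.9, 2.9]
grip_width: -0.003
```

```bash
python3 -c "
from h import *
tool();d=tilt(-.025)"
```

```text
t 10.9 uvz mm [  5. -35.  81.] yaw y 27.0 z [-0.001 -0.    -1.   ] F [-1.8 -1.9  2.9] g -0.0
crate pts u [-0.124  0.029] z [0.016 0.107] v [-0.059  0.014] 1678
stamp [(0.78, [318.8, 146.2])]
```

>>> drive_tool --rows '[[[0,-6,-0.5],[0,0,0],0],[[0,-6,0],[0,0,0],0],[[0,-6,0.3],[0,0,0],0],[[0,-5,0.5],[0,0,0],0],[[0,-5,0.5],[0,0,0],0],[[0,-5,1],[0,0,0],0],[[0,-5,0],[0,0,0],0],[[0,-6,0],[0,0,0],0],[[0,-8,0],[0,0,0],0],[[0,0,-40],[0,0,0],0],[[0,0,-50],[0,0,0],0],[[0,0,-30],[0,0,0],0]]'

```text
t: 12.55
ee_pos: [0.4768, 0.1608, 0.2019]
ee_rot: [0.523, 0.853, 0.001, 0.002]
ft_force: [-0.3, 0.3, -0.2]
grip_width: -0.002
```

```bash
python3 -c "
from h import *
tool();d=tilt(-.025);rails('side')"
```

```text
t 12.55 uvz mm [-45. -36. 202.] yaw y 27.0 z [ 0.004  0.    -1.   ] F [-0.3  0.3 -0.2] g -0.0
crate pts u [-0.134 -0.011] z [0.002 0.119] v [-0.061  0.013] 1885
stamp [(0.76, [313.0, 151.9])]
side rail uv mm [ -18. -283.  120.] [0.014 0.071] ang 27.8
```

>>> drive_tool --rows '[[[-60,-2,0],[0,0,0],0],[[-62,-2,0],[0,0,0],0],[[-62,-2,0],[0,0,0],0],[[-62,-1,0],[0,0,0],0],[[0,0,0],[0,0,0],0]]'

```text
t: 13.42
ee_pos: [0.5815, -0.0656, 0.1968]
ee_rot: [0.525, 0.851, -0.001, -0.001]
ft_force: [-0.4, 0.9, 0.1]
grip_width: -0.003
```

```bash
python3 - <<'E'
from h import *
tool();d=cam("top");e=rails("side")
P=uv(np.r_[pts(d,d["z_map"]>0),pts(e,e["z_map"]>0)])
k=(abs(P[:,1]+.282)<.07)&(P[:,0]>.03)&(P[:,0]<.25)&(P[:,2]>.02)
Q=P[k]
for z in np.arange(.02,.5,.04):
    q=Q[(Q[:,2]>z)&(Q[:,2]<z+.04)]
    for v in(-.352,-.317,-.282,-.247):
        r=q[(q[:,1]>v)&(q[:,1]<v+.035)]
        if len(r)>5: print(round(z,2),v,len(r),"umin",np.sort(r[:,0])[2].round(3))
E
```

```text
t 13.43 uvz mm [ -55. -285.  197.] yaw y 26.7 z [-0.003  0.    -1.   ] F [-0.4  0.9  0.1] g -0.0
side rail uv mm [ -18. -284.  120.] [0.014 0.067] ang 28.2
side rail uv mm [-13. -21. 120.] [0.014 0.073] ang 30.4
0.02 -0.352 488 umin 0.185
0.02 -0.317 59 umin 0.181
0.06 -0.352 526 umin 0.183
0.06 -0.317 57 umin 0.181
0.1 -0.352 296 umin 0.186
0.1 -0.317 16 umin 0.183
0.14 -0.317 119 umin 0.207
0.14 -0.282 60 umin 0.212
0.14 -0.247 19 umin 0.236
```

>>> drive_tool --rows '[[[0,0,55],[0,0,0],0],[[0,0,45],[0,0,0],0],[[0,0,22],[0,0,0],0],[[0,8,0],[0,0,0],0],[[0,5,0],[0,0,0],0],[[0,6,0],[0,0,0],0],[[0,6,0],[0,0,0],0],[[0,8,-1.5],[0,0,0],0],[[0,8.5,-0.5],[0,0,0],0],[[0,8.5,0.3],[0,0,0],0],[[0,8,1],[0,0,0],0],[[0,8,2],[0,0,0],0]]'

```text
t: 15.08
ee_pos: [0.6404, -0.0314, 0.0755]
ee_rot: [0.523, 0.853, -0.0, -0.0]
ft_force: [-2.1, -1.5, 0.1]
grip_width: 0.003
```

```bash
python3 -c "
from h import *
tool();d=tilt(-.283)"
```

```text
t 15.07 uvz mm [  13. -281.   75.] yaw y 27.0 z [-0.  0. -1.] F [-2.1 -1.5  0.1] g 0.0
crate pts u [-0.117  0.043] z [0.02  0.107] v [-0.32  -0.249] 2591
stamp [(0.89, [313.3, 153.6])]
```

>>> drive_tool --rows '[[[0,8,3],[0,0,0],0],[[0,7.5,3.5],[0,0,0],0],[[0,7,4.5],[0,0,0],0],[[0,6.5,5],[0,0,0],0],[[0,6,6],[0,0,0],0],[[0,3.5,4],[0,0,0],0],[[0,3,3.5],[0,0,0],0],[[0,1.5,2],[0,0,0],0],[[0,0,0],[0,0,0],0]]'

```text
t: 16.35
ee_pos: [0.6785, -0.0121, 0.0443]
ee_rot: [0.522, 0.853, 0.0, 0.0]
ft_force: [-0.6, 0.0, 1.6]
grip_width: -0.002
```

```bash
python3 -c "
from h import *
tool();d=tilt(-.283)
cv2.imwrite('pics/c5.png',cv2.resize(d['img'][110:250,280:455,::-1],(750,600),interpolation=cv2.INTER_CUBIC))"
```

```text
t 16.35 uvz mm [  56. -281.   44.] yaw y 27.0 z [ 0.  0. -1.] F [-0.6  0.   1.6] g -0.0
crate pts u [-0.05   0.096] z [0.013 0.134] v [-0.32  -0.251] 2338
stamp [(0.55, [311.1, 155.3]), (0.31, [310.7, 182.2])]
```

View pics/c5.png

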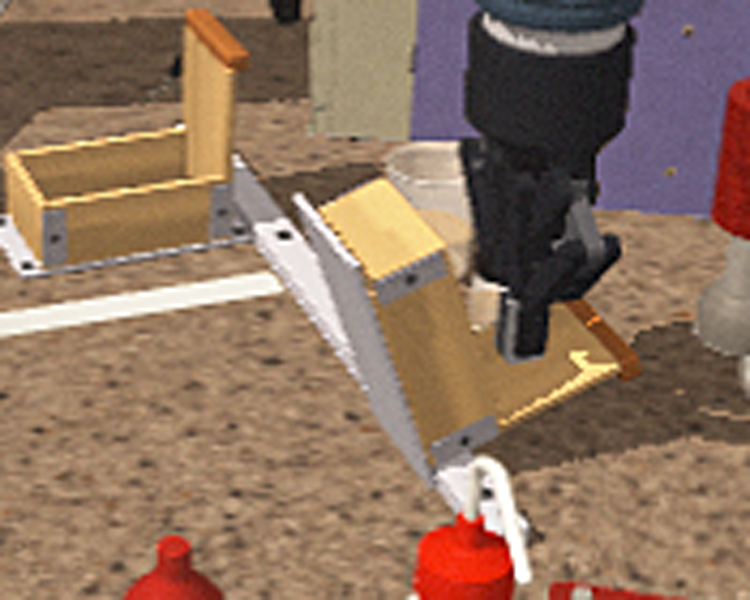

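Right crate's underside (the strip from (300,200) to (430,470) in the crop) is bare metal. The left one showed the black stamp, so I'll lower this crate and then push the left one.

>>> drive_tool --rows '[[[0,-1.5,-2],[0,0,0],0],[[0,-3,-3.5],[0,0,0],0],[[0,-3.5,-4],[0,0,0],0],[[0,-6,-6],[0,0,0],0],[[0,-6.5,-5],[0,0,0],0],[[0,-7,-4.5],[0,0,0],0],[[0,-7.5,-3.5],[0,0,0],0],[[0,-8,-3],[0,0,0],0],[[0,-8,-2],[0,0,0],0],[[0,-7,-1],[0,0,0],0],[[0,0,0],[0,0,0],0]]'

```text
t: 17.88
ee_pos: [0.6261, -0.0388, 0.0788]
ee_rot: [0.523, 0.853, -0.0, -0.0]
ft_force: [-1.9, -0.7, 2.6]
grip_width: -0.001
```

```bash
python3 -c "
from h import *
tool();d=tilt(-.283)"
```

```text
t 17.88 uvz mm [  -3. -281.   79.] yaw y 27.0 z [-0.001 -0.    -1.   ] F [-1.9 -0.7  2.6] g -0.0
crate pts u [-0.129  0.019] z [0.019 0.11 ] v [-0.32  -0.249] 2613
stamp [(0.66, [313.3, 152.0])]
```

>>> drive_tool --rows '[[[0,-6,0],[0,0,0],0],[[0,-5,0.3],[0,0,0],0],[[0,-5,0.5],[0,0,0],0],[[0,-5,0.5],[0,0,0],0],[[0,-5,1],[0,0,0],0],[[0,-5,0],[0,0,0],0],[[0,-6,0],[0,0,0],0],[[0,-8,0],[0,0,0],0],[[0,0,-40],[0,0,0],0],[[0,0,-50],[0,0,0],0],[[0,0,-35],[0,0,0],0],[[0,0,0],[0,0,0],0]]'

```text
t: 19.52
ee_pos: [0.5887, -0.0596, 0.2056]
ee_rot: [0.522, 0.853, 0.001, 0.004]
ft_force: [-0.1, -0.1, 0.5]
grip_width: -0.003
```

```bash
python3 - <<'E'
from h import *
tool();tilt(-.283);d=rails("side");e=rails("top")
for n,c in(("side",d),("top",e)):
    r=eyes.regions_of(n,"dispatch_line")[0];P=pts(c,r["region"]);P=uv(P[P[:,2]<.006]);
    print(n,"line v",[np.round([b,np.median(P[(P[:,0]>b)&(P[:,0]<b+.03),1])],4) for b in(-.16,-.13,-.1,-.07,-.04)],len(P))
E
```

```text
t 19.52 uvz mm [ -45. -283.  206.] yaw y 27.0 z [ 0.007 -0.002 -1.   ] F [-0.1 -0.1  0.5] g -0.0
crate pts u [-0.135 -0.012] z [0.002 0.119] v [-0.32  -0.249] 2894
stamp [(0.78, [311.0, 153.5])]
side rail uv mm [-13. -21. 120.] [0.014 0.074] ang 30.5
no rail 0
top rail uv mm [-11.   0. 120.] [0.014 0.033] ang 30.4
side line v [array([-0.16  , -0.1028]), array([-0.13  , -0.1051]), array([-0.1   , -0.1043]), array([-0.07  , -0.1044]), array([-0.04  , -0.1044])] 346
top line v [array([-0.16,   nan]), array([-0.13,   nan]), array([-0.1,  nan]), array([-0.07  , -0.1082]), array([-0.04  , -0.1029])] 190
  return _methods._mean(a, axis=axis, dtype=dtype,
  ret = ret.dtype.type(ret / rcount)
```

>>> drive_tool --rows '[[[54,-7,0],[0,0,0],0],[[54,-7,0],[0,0,0],0],[[54,-7,0],[0,0,0],0],[[54,-6,0],[0,0,0],0],[[54,-6,0],[0,0,0],0],[[54,-6,0],[0,0,0],20],[[0,0,0],[0,0,0.175],45],[[0,0,0],[0,0,0.175],45],[[0,0,0],[0,0,0.175],45],[[0,0,0],[0,0,0.175],45],[[0,0,0],[0,0,0.175],45],[[0,0,0],[0,0,0.175],45]]'

```text
t: 21.48
ee_pos: [0.4047, 0.2121, 0.2014]
ee_rot: [0.881, 0.473, -0.0, -0.0]
ft_force: [1.3, 0.3, -0.1]
grip_width: 0.527
```

>>> drive_tool --rows '[[[0,0,0],[0,0,0.175],45],[[0,0,0],[0,0,0.175],45],[[0,0,0],[0,0,0.17],45],[[0,0,0],[0,0,0],45]]'

```text
t: 21.98
ee_pos: [0.4047, 0.2121, 0.2014]
ee_rot: [0.972, 0.235, -0.0, -0.0]
ft_force: [-0.4, 0.3, 0.2]
grip_width: 0.529
```

```bash
python3 -c "
from h import *
tool();print(status.sense()['joints'].round(2));rails('top')"
```

```text
t 21.98 uvz mm [-86.  43. 201.] yaw y -62.9 z [-0. -0. -1.] F [-0.4  0.3  0.2] g 0.53
[ 0.22 -0.06  1.92  0.    1.28 -0.25]
top rail uv mm [-11. -19. 120.] [0.015 0.07 ] ang 28.6
top rail uv mm [ -11. -281.  120.] [0.014 0.071] ang 27.1
```

>>> drive_tool --rows '[[[0,0,60],[0,0,0],45],[[0,0,60],[0,0,0],45],[[0,0,45],[0,0,0],45],[[0,0,20],[0,0,0],45],[[0,8,0],[0,0,0],45],[[0,8,0],[0,0,0],45],[[0,8,0],[0,0,0],45],[[0,8,0],[0,0,0],45],[[0,8,0],[0,0,0],45],[[0,8,0],[0,0,0],45],[[0,8,0],[0,0,0],45],[[0,0,0],[0,0,0],45]]'

```text
t: 23.58
ee_pos: [0.4308, 0.1614, 0.0166]
ee_rot: [0.972, 0.233, 0.0, 0.0]
ft_force: [-1.0, 0.2, 0.2]
grip_width: 0.528
```

```bash
python3 -c "
from h import *
tool();rails('side')"
```

```text
t 23.57 uvz mm [-86. -14.  17.] yaw y -63.0 z [ 0.    -0.001 -1.   ] F [-1.   0.2  0.2] g 0.53
side rail uv mm [-14. -66. 120.] [0.014 0.072] ang 26.8
side rail uv mm [ -13. -283.  120.] [0.013 0.073] ang 25.9
```

>>> drive_tool --rows '[[[0,7,0],[0,0,0],45],[[0,7,0],[0,0,0],45],[[0,7,0],[0,0,0],45],[[0,7,0],[0,0,0],45],[[0,6,0],[0,0,0],45],[[0,4,0],[0,0,0],45],[[0,0,0],[0,0,0],45],[[0,-15,0],[0,0,0],45],[[0,-25,0],[0,0,0],45],[[0,0,-60],[0,0,0],45],[[0,0,-60],[0,0,0],45],[[0,-60,-60],[0,0,0],45]]'

```text
t: 25.18
ee_pos: [0.4105, 0.2034, 0.1838]
ee_rot: [0.973, 0.232, 0.002, 0.0]
ft_force: [0.5, 0.8, 0.3]
grip_width: 0.527
```

>>> drive_tool --rows '[[[0,-60,0],[0,0,0],45],[[-20,-60,0],[0,0,0],45],[[-40,-60,0],[0,0,0],45],[[-40,-60,0],[0,0,0],45],[[0,0,0],[0,0,0],45]]'

```text
t: 25.8
ee_pos: [0.2238, 0.3634, 0.1806]
ee_rot: [0.971, 0.238, -0.0, -0.0]
ft_force: [1.1, -0.7, -0.2]
grip_width: 0.529
```

```bash
python3 - <<'E'
from h import *
tool();d=rails("side");e=rails("top")
for n,c in(("side",d),("top",e)):
    r=eyes.regions_of(n,"dispatch_line")[0];P=pts(c,r["region"]);P=uv(P[P[:,2]<.006])
    print(n,"line",[(b,np.median(P[(P[:,0]>b)&(P[:,0]<b+.03),1]).round(4)) for b in(-.2,-.17,.02,.05) if ((P[:,0]>b)&(P[:,0]<b+.03)).sum()>5])
    for t in("beaker","vial","tape","bulb"):
        for r in eyes.regions_of(n,t)[:1]: print(t,r["conf"],np.median(pts(c,r["region"]),0).round(4))
a=d['img'][60:260,230:490,::-1];b=e['img'][110:310,130:390,::-1]
cv2.imwrite('pics/c6.png',cv2.resize(np.hstack([a,b]),(800,308),interpolation=cv2.INTER_CUBIC))
E
```

```text
t 25.8 uvz mm [-179.  260.  181.] yaw y -62.5 z [-0.001  0.    -1.   ] F [ 1.1 -0.7 -0.2] g 0.53
side rail uv mm [ -13. -286.  120.] [0.013 0.065] ang 25.9
side rail uv mm [ -13. -103.  120.] [0.014 0.075] ang 25.8
top rail uv mm [ -11. -280.  120.] [0.014 0.069] ang 27.6
top rail uv mm [ -12. -100.  120.] [0.015 0.071] ang 26.6
side line [(-0.2, np.float64(-0.1057)), (-0.17, np.float64(-0.1043)), (0.02, np.float64(-0.1017))]
beaker 0.83 [0.6298 0.1312 0.0517]
vial 0.62 [0.6624 0.0748 0.0254]
tape 0.7 [ 0.3585 -0.2969  0.0214]
bulb 0.84 [ 0.5423 -0.236   0.0339]
top line [(-0.2, np.float64(-0.1033)), (-0.17, np.float64(-0.103)), (0.02, np.float64(-0.1016)), (0.05, np.float64(-0.0998))]
beaker 0.62 [0.6284 0.1529 0.031 ]
vial 0.53 [0.4249 0.0651 0.0018]
tape 0.65 [ 0.3624 -0.288   0.0238]
bulb 0.71 [ 0.5381 -0.2159  0.0424]
```

View pics/c6.png

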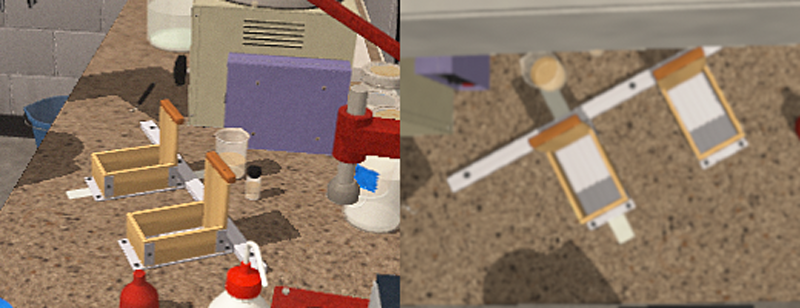

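The stamped crate is centred on the line to within about 2–3 mm and sits square against the fence. The bystanders haven't moved and the arm is clear, so I'm handing in.

```bash
python3 -c "
from rig import ctrl
print(ctrl.hand_in())"
```

```text
the job is handed in; nothing more can be done
None
```

The job is handed in at about 26 s: the stamped crate, which was the left one, now stands across the dispatch line. No verdict was reported.

- **Left crate:** the oven and the purple block would have stopped its board short. I first slid it about 20 mm along the fence, then tipped it to about 67° and let it down gently. The side view showed the black stamp on its underside.
- **Right crate:** I tipped it to about 69° and let it down the same way; its underside was bare metal. It moved only about 6 mm, up against the fence.
- **Placing:** I pushed the left crate along the fence onto the line. The last check put it within about 3 mm of the line's centre in both cameras, flat and within about 1° of square, with its far edge at the fence.
- **Surroundings:** the bulb and tape (both cameras), the beaker (both) and the vial (side camera) were at their starting positions to within a few millimetres. The arm was clear of everything.

**Checks that disagreed:**
- The top camera's last vial detection was a false one, on the worktop; the side camera and the picture show the vial in place.
- The network reported "stamp" at the left crate in nearly every frame, even when it lay flat. I judged the stamp from the tipped pictures instead.

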